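# Dispense two sample tubes into the collecting tray

### The arm

A 6-joint arm with a two-finger parallel gripper is mounted at the origin on a cart in front of the work surface, level with it; the furniture and walls round the work are solid. World frame = base frame: x ahead of the robot, y to its left, z up, the work surface at z = 0. Lengths are in m, angles in rad, forces in N, time in s.
With the tool pointing down it reaches from about 0.35 to 0.975 m from the base axis. Payload 4.9 kg.
Tool frame: the origin (TCP) lies at the very end of the fingers, on their centre line; the grasp point (between the pads) lies 19 mm behind it; z points along the fingers, y is the line along which they close (so a half turn about z gives the same grasp; the last joint's range is limited). The gripper opens to 85 mm and grips with 20 to 120 N. Pads are 22 mm wide; open, the fingers measure 114 mm over their backs; the gripper's body (76 mm by 85 mm) begins 54 mm behind the grasp point. The pads swing forward as they close: fully open they stand 13 mm farther back than shut.
Start: joints at [1.178, 0.053, 1.613, -0, 1.476, -0.119], TCP at [0.169, 0.602, 0.204] pointing down, gripper open.
Joint ranges: [-3.01, 3.01], [-1.01, 2.22], [0.06, 2.58], [-1.02, 4.17], [0.09, 2.62], [-3.14, 3.14]. Speed limits (rad/s): [2.57, 2.57, 3.14, 3.14, 3.14, 3.14].

### API

Orientations are given as a rotation vector (axis times angle).
In Python, from station import get_obs, get_image, get_calibration, finish_job gives the robot as it stands.
- The arm moves only by the tool servo_tool, never from a script. Its argument "increments" is a list of rows, each a list of 5 numbers: the opening, from 0 (shut) to 1 (fully open), then the shift along the tool's x, y, z in mm, then the turn about the tool's z in degrees. In form: [[jaw, tx, ty, tz, spin], ...]. A call has 1 to 12 rows; each row shifts and turns the commanded pose from where the row before left it, along the tool's axes as they then stand; what a row does not reach is not made up. A row lasts 1/8 s, in which the tool goes at most 62.5 mm and 10.7 degrees, less where a joint would pass 70% of its speed; a pose out of reach is approached as far as the arm can. A call is refused whole if a number of a shift passes 62.5 or a number of a turn 10.7, either way. A call with a gripper value outside its range is refused whole. The fingers move at their own pace and stop on an object; "force" is the grip in N (left out, the last holds). Time passes only in rows, so rows that do not move let the fingers close. It gives the time, the measured TCP pose, the force, the opening and the grip force at its end, in the units of the state.
- get_obs(): the state, without advancing time (a new reading comes with each control period).
- get_image(name): name is "scene" or "top"; returns the picture (400x640x3 uint8, red, green, blue); there is no depth.
- get_calibration(name): a dict with "fx", "fy", "cx", "cy" (pixels), "R" (3x3) and "t" (3): a world point X has camera coordinates R X + t. Camera axes: x right, y down, z forward; pixel columns grow to the right and rows downward; lengths in m; the calibration is good to about 2 mm. A picture is of the moment at which its call begins. get_calibration takes no time and is no camera call.
- finish_job(): hands the job in; it is judged then, once.
The state is a dict: "t": time; "q": joint angles; "dq": joint speeds; "effort": joint torques, N m; "tool_pos": TCP position; "tool_rot": TCP orientation; "contact_force": force on the tool from outside, world axes, zero at the start; "wrist_torque": the same for the moment, N m; "opening": finger opening in m; "grip_force": force on a finger pad.
Only numpy, scipy, OpenCV 4.12 (cv2) and the standard library are available. Lean on these libraries where they do the work, as an engineer would, in place of code of your own. Each camera call takes 0.05 s, during which the arm holds its last target. There are 200 camera calls.

### The job

Draw two clean tubes from the tube dispenser. First lift the jar out of the way and stand it upright on the bench off to one side, and slide the collecting tray in under the dispenser's hood until it is fully home against its stop. Then twist the red spring-return knob clockwise to its stop and let it spring all the way back, one turn for each tube, so that exactly two tubes lie in the tray; do not touch the tubes and leave everything else on the bench where it stands.

Things in the scene. Friction and masses are not known exactly. Their poses are not given: they have to be found in the camera images.
- dispenser: White tube dispenser fixed to the bench, 186 (x) x 136 (y) x 103 mm high without its knob. Origin on the bench, on its middle plane; -x points to its open front, +x to its rear (x = -36 to +144 mm), +y left, z up. Five tubes queue on a slope; the foremost rolls out into the bay under the hood only with the knob at its stop (takes about 0.5 s), and the queue moves up when the knob is back home.
- bay_mouth (a point): Middle of the mouth of the tray's bay, on the bench (dispenser frame -36, 0, 0 mm). The bay lies between side plates with inner faces at y = +-62 mm, from x = -36 mm back; two flared lead-ins 30 mm high reach forward to x = -55 mm, y = +-71 mm.
- tray_stop (a point): Middle of the rubber stop bar at the back of the bay (dispenser frame 12.5, 0, 10 mm); the tray's rear wall touches it when the tray is home (tray origin then at dispenser x = -35.5 mm).
- outlet_edge (a point): Middle of the hood's lower front edge (dispenser frame -36, 0, 54 mm): the hood hangs over the bay from here backward.
- knob (a joint): Angle of the red T-knob, rad: 0 at home (bar along the dispenser's y), grows clockwise seen from above to its stop at 1.40; a spring drives it back (0.07 N m at home, 0.24 N m at the stop). The foremost tube is freed only near the stop, above about 1.2.
- knob_axis (a point): Point on the knob's upright axis at mid-height of its bar (dispenser frame 5, 0, 126 mm). The bar is 110 mm long, 16 mm thick and 26 mm high, from z = 113 to 139 mm, on top of the dispenser's head (z = 103 mm); hub 32 mm across.
- knob_wing (a point): Point inside the wing of the bar with the white line, 45 mm from the axis, at mid-height; at home it lies to the dispenser's +y and moves toward its +x as the knob turns.
- tray: Loose grey open collecting tray, 0.2 kg, 96 mm (x) x 114 mm (y) x 42 mm high, walls 3 mm, floor sloping down to its front. Origin at the centre of its underside; its rear (+x) goes first into the dispenser, its black handle sticks out at the front (-x).
- tray_handle (a point): Centre of the grip on the tray's handle, tray frame -72, 0, 32 mm: a level black bar 16 mm thick (y) and 20 mm high (z 22 to 42 mm), reaching forward from the front wall (x = -48 mm) to x = -97 mm.
- jar: Loose white plastic jar with a screw cap, 46 mm across and 84 mm high, cap 40 mm across and 19 mm high; origin at the centre of its underside. It stands in front of the dispenser's bay, in the tray's way.
- tube_1: Sample tube with violet cap, 20 mm across and 100 mm long, the foremost in the magazine at the start; origin at its centre, its length along its own y.
- tube_2: Sample tube with violet cap, 20 mm across and 100 mm long, number 2 from the front in the magazine at the start; origin at its centre, its length along its own y.
- tube_3: Sample tube with violet cap, 20 mm across and 100 mm long, number 3 from the front in the magazine at the start; origin at its centre, its length along its own y.
- tube_4: Sample tube with violet cap, 20 mm across and 100 mm long, number 4 from the front in the magazine at the start; origin at its centre, its length along its own y.
- tube_5: Sample tube with violet cap, 20 mm across and 100 mm long, number 5 from the front in the magazine at the start; origin at its centre, its length along its own y.
- bottle: Bystander: white 1 litre bottle, 80 mm across, 214 mm high, black cap, loose, to the left of the dispenser; origin under its centre.
- film_roll: Bystander: white roll of sealing film standing on end, 54 mm across, 50 mm high, loose, to the right of the dispenser; origin under its centre.
- cylinder: Bystander: 100 ml measuring cylinder on a blue foot, 68 mm across the foot, 209 mm high, loose, to the right of the dispenser; origin under its centre.
- sample_box: Bystander: translucent box with lid, 88 x 88 x 82 mm, loose, to the left of the dispenser; origin under its centre.
Not all that is in view belongs to the job. What is shaped like the jar but orange is not meant.

How it is judged:
On the way, in this order (a step that is already met when the one before it is completed fails the run):
1. the jar stands upright on the bench clear of the bay and the tray is home under the hood (x of tray in the frame of dispenser between -0.044 and -0.02 m and y of tray in the frame of dispenser between -0.015 and 0.015 m and height (world z) of each of tray, jar below 0.006 m and angle between the x axis of tray and the x axis of dispenser, either way round below 0.09 rad and angle between tray's own z axis and vertical below 0.06 rad and (y of jar in the frame of dispenser above 0.085 m or y of jar in the frame of dispenser below -0.085 m or x of jar in the frame of dispenser below -0.18 m) and angle between jar's own z axis and vertical below 0.1 rad and height (world z) of jar above -0.006 m and linear speed of jar below 0.02 m/s), for 0.2 s.
2. the knob is twisted to its stop (value of joint knob above 1.29 rad), for 0.1 s.
3. the knob has sprung back home and the first tube lies in the tray (value of joint knob below 0.06 rad and x of tube_1 in the frame of tray between -0.048 and 0.048 m and y of tube_1 in the frame of tray between -0.03 and 0.03 m and z of tube_1 in the frame of tray between 0.005 and 0.04 m), for 0.2 s.
4. the knob is twisted to its stop a second time (value of joint knob above 1.29 rad), for 0.1 s.
At the end, for the whole second after the job is handed in: tray flat, straight and within 8 mm of its stop; tubes 1 and 2 at rest in it, the other three still in the magazine; knob home (within 0.06 rad); jar upright on the bench, its centre over 85 mm to the side of the dispenser's middle plane or over 180 mm in front of its origin (all of step 1 and all of step 3 and x of tube_2 in the frame of tray between -0.048 and 0.048 m and y of tube_2 in the frame of tray between -0.03 and 0.03 m and z of tube_2 in the frame of tray between 0.005 and 0.04 m and z of each of tube_3, tube_4, tube_5 in the frame of dispenser above 0.062 m and x of each of tube_3, tube_4, tube_5 in the frame of dispenser above 0.02 m and linear speed of each of tube_1, tube_2 below 0.03 m/s); the robot touches nothing.
It fails at once if the robot touches a tube (contact force between any of the arm, the fingers and tube_1 above 0.3 N or contact force between any of the arm, the fingers and tube_2 above 0.3 N or contact force between any of the arm, the fingers and tube_3 above 0.3 N or contact force between any of the arm, the fingers and tube_4 above 0.3 N or contact force between any of the arm, the fingers and tube_5 above 0.3 N).
It fails at once if a bystander is pushed more than 25 mm or tipped over (distance of any of bottle, film_roll, cylinder, sample_box from where it was at the start of the episode above 0.025 m or angle between any of bottle, film_roll, cylinder, sample_box's own z axis and vertical above 0.3 rad).
It fails at once if the jar is tipped over (angle between jar's own z axis and vertical above 0.6 rad).
It fails at once if the knob is turned so far that a tube is freed while the tray is not home (value of joint knob above 1.29 rad and (x of tray in the frame of dispenser below -0.055 m or y of tray in the frame of dispenser above 0.03 m or y of tray in the frame of dispenser below -0.03 m)).
It also fails if it takes over 72 s, if anything falls off the work surface, if the arm or the gripper's body presses on something with over 40 N, if the wrist force passes 120 N, or if a joint passes its speed limit or range.

## Working session

There is one attempt and no reset: what is moved stays moved. The work goes in short steps, Python scripts to look and compute and a tool call to move; the robot and the scene stay as the last step left them, time stands still between calls to the robot, and variables do not carry over. Pictures are saved under pics/ and viewed, at most 10 in all, crops included, and the job is handed in when it is done.

Besides the shell and the picture viewer there is one more tool, called after "Emit:" as name([rows], argument=value, ...), one row to a line, values as JSON. servo_tool: Moves the arm, as the interface text tells. Its arguments: {"type":"object","properties":{"increments":{"type":"array"},"force":{"type":"number"}},"required":["increments"]}

```bash
mkdir -p pics; python3 - <<'E'
from station import *
import cv2,numpy as np
for n in("scene","top"):
    im=get_image(n);cv2.imwrite(f"pics/{n}0.png",im[...,::-1]);c=get_calibration(n)
    R=np.array(c["R"]);print(n,c["fx"],c["fy"],c["cx"],c["cy"],(-R.T@np.array(c["t"])).round(3),R.round(3).tolist())
o=get_obs();print(o)
E
```

```text
scene 467.8231950719604 467.8231950719604 316.83221625782926 197.2616278544483 [-0.098 -0.368  1.084] [[0.537, -0.844, -0.009], [-0.658, -0.412, -0.63], [0.527, 0.344, -0.777]]
top 454.57414989865237 454.57414989865237 312.54281382290037 202.32835309991856 [0.35  0.043 1.348] [[0.029, -1.0, -0.008], [-0.986, -0.027, -0.167], [0.167, 0.013, -0.986]]
{'t': 0.1, 'q': array([ 1.17796545e+00,  5.32923560e-02,  1.61416634e+00,  9.56118910e-06,
        1.47603510e+00, -1.19013131e-01]), 'dq': array([ 3.57076212e-04,  1.84915004e-04, -3.22248554e-03, -1.14418029e-03,
       -1.78168259e-03,  6.30173375e-05]), 'effort': array([ 3.92934071e-04, -3.94905996e+01, -3.71363461e+01, -1.61033208e-04,
        3.99291515e-03,  6.82165876e-06]), 'tool_pos': array([0.16876808, 0.60113025, 0.20307932]), 'tool_rot': array([-4.28703801e-01, -3.11170817e+00,  2.88481124e-03]), 'contact_force': array([ 0.32301831, -0.28248921,  0.60468589]), 'wrist_torque': array([-0.00362481, -0.01034189,  0.04471742]), 'grip_force': 0.0, 'opening': 0.08529204628033474}
```

View pics/scene0.png

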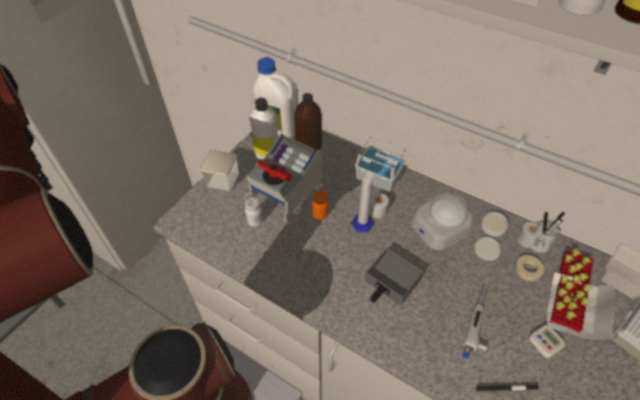

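View pics/top0.png

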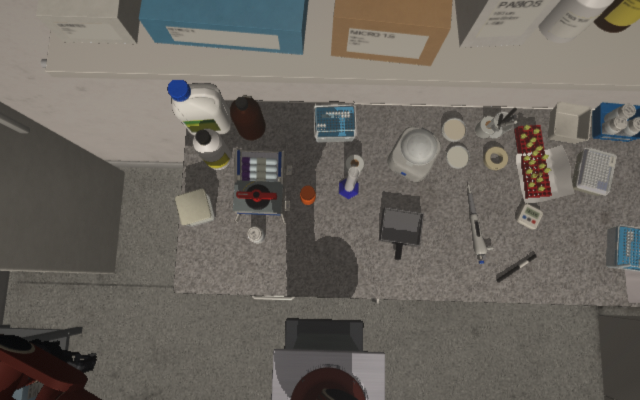

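The scene view shows the dispenser at about (285,175), the red knob at (272,172), the white jar at (253,211) and the tray at (395,270). In the top view they are at about (259,185), (257,196), (256,235) and (401,225), with the tray handle at (398,252). I'll enlarge both.

```bash
python3 - <<'E'
import cv2
t=cv2.imread("pics/top0.png")[130:275,165:435];cv2.imwrite("pics/t1.png",cv2.resize(t,(790,424),interpolation=cv2.INTER_CUBIC))
s=cv2.imread("pics/scene0.png")[125:310,195:440];cv2.imwrite("pics/s1.png",cv2.resize(s,(784,592),interpolation=cv2.INTER_CUBIC))
E
```

```text
(no output)
```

View pics/t1.png

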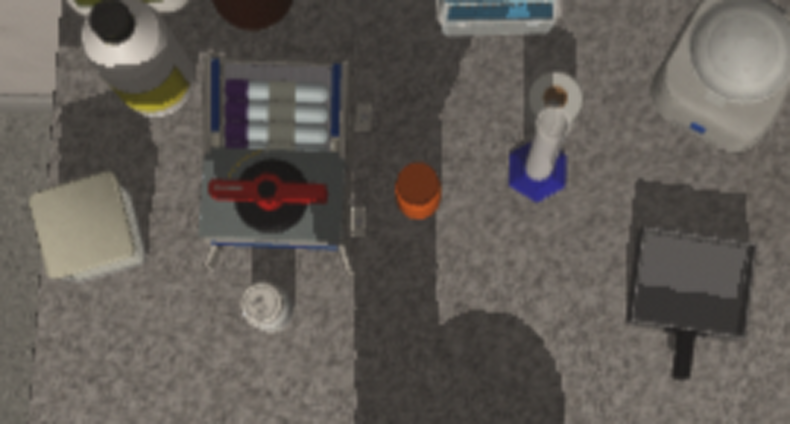

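View pics/s1.png

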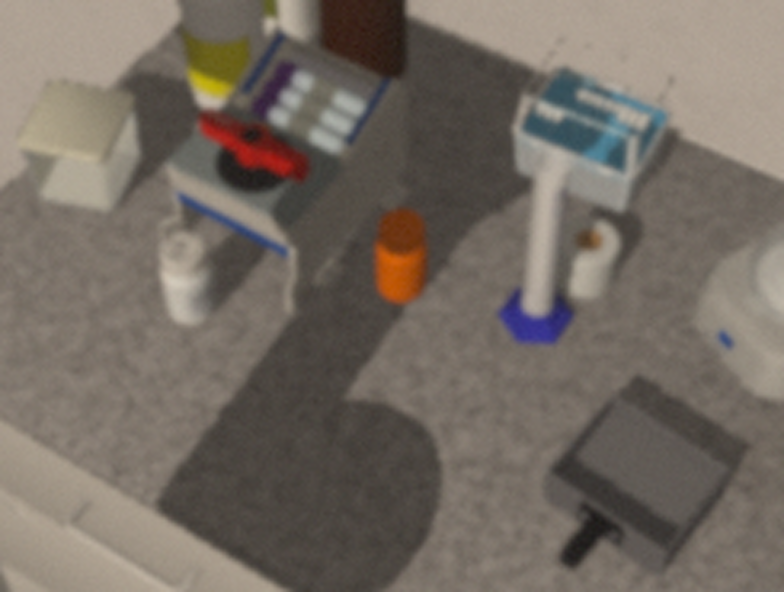

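Top crop: jar cap centre (264,304), knob hub (268,190) with bar ends (210,189) and (326,194), tray rim (645,232), (752,240), (744,333), (632,322), handle tip (681,378). Scene crop: jar cap (182,243), hub (254,148), handle tip (570,562). Next I'll triangulate.

```bash
cat > h.py <<'E'
import cv2,numpy as np
from station import *
C={n:get_calibration(n) for n in("scene","top")}
def ray(n,p):
    c=C[n];R=np.array(c["R"]);t=np.array(c["t"])
    return -R.T@t,R.T@np.array([(p[0]-c["cx"])/c["fx"],(p[1]-c["cy"])/c["fy"],1])
def plane(n,p,z):
    o,d=ray(n,p);return o+d*(z-o[2])/d[2]
def tri(pt,ps):
    (o,d),(a,b)=ray("top",pt),ray("scene",ps)
    k=np.linalg.lstsq(np.c_[d,-b],a-o,rcond=None)[0];P,Q=o+d*k[0],a+b*k[1]
    return ((P+Q)/2).round(4),np.linalg.norm(P-Q).round(4)
T=lambda x,y:(165+x/2.926,130+y/2.926)
S=lambda x,y:(195+x/3.2,125+y/3.2)
def proj(n,P):
    c=C[n];v=np.array(c["R"])@P+np.array(c["t"]);return np.array([c["cx"]+c["fx"]*v[0]/v[2],c["cy"]+c["fy"]*v[1]/v[2]]).round(1)
E
python3 - <<'E'
from h import *
def red(n):
    im=cv2.imread(f"pics/{n}0.png").astype(int);b,g,r=im[...,0],im[...,1],im[...,2]
    m=((r>90)&(g<50)&(b<50)).astype(np.uint8);m[:, :230]=0;m[:,300:]=0;m[240:]=0
    k,l,s,c=cv2.connectedComponentsWithStats(m);i=1+s[1:,4].argmax();ys,xs=np.where(l==i)
    q=cv2.minAreaRect(np.c_[xs,ys].astype(np.float32));return c[i],s[i],q
a,b=red("top"),red("scene");print(a,b);print("knob",tri(a[0],b[0]))
print("hub",tri(T(268,190),S(254,148)))
e1,e2=plane("top",T(210,189),.139),plane("top",T(326,194),.139);print("bar",e1,e2,np.linalg.norm(e1-e2),np.degrees(np.arctan2(*(e1-e2)[:2])))
print("ends",tri(T(210,189),S(205,122)),tri(T(326,194),S(303,170)))
print("jar",tri(T(264,304),S(182,243)))
for p in[(645,232),(752,240),(744,333),(632,322),(685,332),(681,378)]:print("tray",plane("top",T(*p),.042).round(4))
print("handle tip",tri(T(681,378),S(570,562)))
for n,p in(("box",(86,225)),):print(n,plane("top",T(*p),.082))
for p in((211,265),(350,270)):print("leadin",plane("top",T(*p),.03))
print("front edge",plane("top",T(205,243),.1),plane("top",T(343,247),.1))
print("orange",plane("top",T(418,180),.08))
E
```

```text
(array([261.94117647, 198.45098039]), array([253, 197,  20,   5,  51], dtype=int32), ((262.5769348144531, 198.61541748046875), (3.5970072746276855, 19.101348876953125), 82.87498474121094)) (array([273.6302521 , 171.05462185]), array([258, 161,  32,  19, 238], dtype=int32), ((272.1999816894531, 171.09999084472656), (34.43545150756836, 10.733126640319824), 26.56505012512207))
knob (array([0.5593, 0.1974, 0.1414]), np.float64(0.0048))
hub (array([0.5757, 0.2135, 0.1152]), np.float64(0.0021))
bar [0.57008948 0.26468212 0.139     ] [0.56832334 0.157079   0.139     ] 0.1076176130602122 0.9403330964972475
ends (array([0.5751, 0.2671, 0.1184]), np.float64(0.0037)) (array([0.5717, 0.1579, 0.1234]), np.float64(0.0016))
jar (array([0.47  , 0.2148, 0.0935]), np.float64(0.0022))
tray [ 0.5562 -0.1518  0.042 ]
tray [ 0.5511 -0.2576  0.042 ]
tray [ 0.4589 -0.2487  0.042 ]
tray [ 0.4666 -0.1393  0.042 ]
tray [ 0.4582 -0.1911  0.042 ]
tray [ 0.4134 -0.1871  0.042 ]
handle tip (array([ 0.4154, -0.1913,  0.0278]), np.float64(0.0043))
box [0.54188273 0.39299604 0.082     ]
leadin [0.51280263 0.27930131 0.03      ]
leadin [0.51163985 0.1401727  0.03      ]
front edge [0.52500036 0.27363163 0.1       ] [0.52479436 0.14249746 0.1       ]
orange [0.59522555 0.07390955 0.08      ]
```

```bash
python3 - <<'E'
from h import *
print("bottle cap",plane("top",T(110,20),.21),"base front",plane("top",T(165,112),0),"scene",plane("scene",S(212,108),0))
print("jar",plane("top",T(264,304),.084),"base scene",plane("scene",S(190,322),0), "top base front", plane("top",T(272,330),0))
print("bench left/front",plane("top",T(38,300),0),plane("top",(230,295),0))
print("box",plane("scene",S(100,210),0))
print("chk tip",plane("scene",S(570,562),.03),plane("scene",S(595,515),.042))
E
```

```text
bottle cap [0.70772294 0.349546   0.21      ] base front [0.67568914 0.34179242 0.        ] scene [0.67805897 0.34898141 0.        ]
jar [0.47012304 0.2169113  0.084     ] base scene [0.4564513  0.20780853 0.        ] top base front [0.45195137 0.21904807 0.        ]
bench left/front [0.47573245 0.45907064 0.        ] [0.29793698 0.29305171 0.        ]
box [0.51495738 0.35906246 0.        ]
chk tip [ 0.41578776 -0.19331361  0.03      ] [ 0.45546081 -0.19285998  0.042     ]
```

Emit:
servo_tool([
  [1,0,0,0,-7.8],
  [1,0,0,0,-7.8],
  [1,-30,-38,0,0],
  [1,-30,-38,0,0],
  [1,-30,-38,0,0],
  [1,-30,-38,0,0],
  [1,-30,-38,0,0],
  [1,-30,-38,0,0],
  [1,-30,-38,0,0],
  [1,-30,-38,0,0],
  [1,-30,-38,0,0],
  [1,0,0,0,0],
])

```text
t: 1.6
tool_pos: [0.4396, 0.257, 0.2037]
tool_rot: [-0.01, -3.141, 0.001]
contact_force: [-0.5, 0.0, 0.6]
opening: 0.0852
grip_force: 0.0
```

Emit:
servo_tool([
  [1,-31,-42,0,0],
  [1,0,0,40,0],
  [1,0,0,45,0],
  [1,0,0,45,0],
  [1,0,0,30,0],
  [1,0,0,10,0],
  [1,0,0,0,0],
])

```text
t: 2.48
tool_pos: [0.469, 0.2177, 0.0341]
tool_rot: [-0.001, -3.141, 0.0]
contact_force: [-0.5, -0.5, 1.1]
opening: 0.0855
grip_force: 0.0
```

Emit:
servo_tool([
  [0.4,0,0,0,0],
  [0.4,0,0,0,0],
  [0.4,0,0,0,0],
  [0.4,0,0,0,0],
  [0.4,0,0,0,0],
], force=40)

```text
t: 3.1
tool_pos: [0.4706, 0.2176, 0.0357]
tool_rot: [0.002, 3.139, 0.001]
contact_force: [-0.8, -0.3, 5.1]
opening: 0.0375
grip_force: 40.0
```

```bash
python3 - <<'E'
from h import *
s=get_image("scene");t=get_image("top")
a=cv2.resize(s[150:270,200:320],(400,400),interpolation=cv2.INTER_CUBIC);b=cv2.resize(t[160:280,200:320],(400,400),interpolation=cv2.INTER_CUBIC)
cv2.imwrite("pics/j1.png",np.hstack([a,b])[...,::-1])
o=get_obs();print(o["opening"],o["grip_force"],o["tool_pos"],proj("scene",np.array([.4706,.2176,.0357])))
E
```

```text
0.037467303921807096 40.04308576409569 [0.47057796 0.21754672 0.03566628] [253.2 213.2]
```

View pics/j1.png

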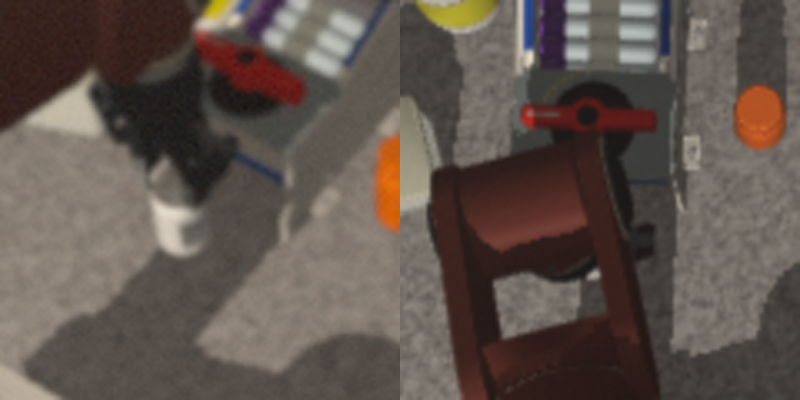

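Both crops show the fingers holding the upper half of the jar, with its base still standing at about (180,250). I'll lift it and carry it to the left.

Emit:
servo_tool([
  [0.4,0,0,-15,0],
  [0.4,0,0,-15,0],
  [0.4,15,0,0,0],
  [0.4,20,25,0,0],
  [0.4,15,30,0,0],
  [0.4,0,30,0,0],
  [0.4,0,30,0,0],
  [0.4,0,3,0,0],
  [0.4,0,0,0,0],
  [0.4,0,0,0,0],
])

```text
t: 4.45
tool_pos: [0.4192, 0.3344, 0.0639]
tool_rot: [-0.004, -3.141, 0.001]
contact_force: [0.5, 0.5, -0.5]
opening: 0.0376
grip_force: 40.5
```

```bash
python3 - <<'E'
from h import *
s=get_image("scene");t=get_image("top")
a=cv2.resize(s[150:270,180:300],(400,400),interpolation=cv2.INTER_CUBIC);b=cv2.resize(t[160:280,170:290],(400,400),interpolation=cv2.INTER_CUBIC)
cv2.imwrite("pics/j2.png",np.hstack([a,b])[...,::-1])
E
```

```text
(no output)
```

View pics/j2.png

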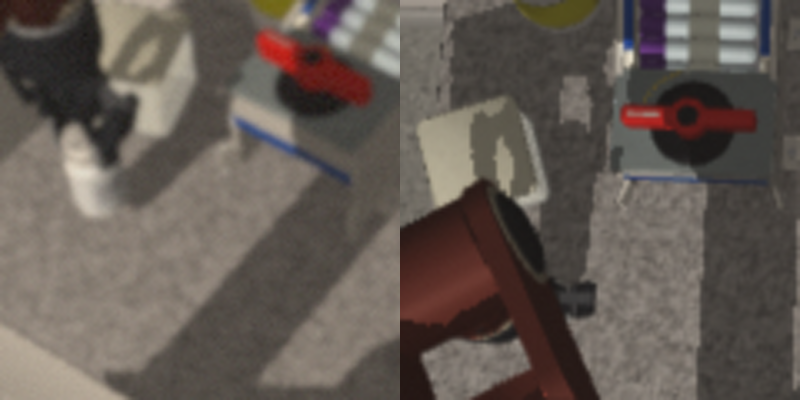

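The jar hangs upright in the grip, its base near (95,210) in the left crop, clear of box and dispenser. Next I lower and release it.

Emit:
servo_tool([
  [0.4,0,0,15,0],
  [0.4,0,0,8,0],
  [0.4,0,0,4,0],
  [0.4,0,0,1,0],
  [0.4,0,0,0,0],
])

```text
t: 5.18
tool_pos: [0.4197, 0.3354, 0.0362]
tool_rot: [0.002, 3.141, 0.0]
contact_force: [-0.1, 0.2, -0.4]
opening: 0.0375
grip_force: 40.5
```

Emit:
servo_tool([
  [0.4,0,0,1,0],
  [0.4,0,0,0,0],
])

```text
t: 5.42
tool_pos: [0.4199, 0.3356, 0.0358]
tool_rot: [0.002, 3.141, 0.001]
contact_force: [-0.3, -0.5, 1.0]
opening: 0.0375
grip_force: 40.7
```

Emit:
servo_tool([
  [0.48,0,0,0,0],
  [0.6,0,0,0,0],
  [0.8,0,0,0,0],
  [0.95,0,0,0,0],
  [0.95,0,0,-20,0],
  [0.95,0,0,-40,0],
  [0.95,0,0,-60,0],
  [0.95,0,-20,-20,0],
  [0.95,15,-50,0,0],
  [0.95,10,-55,0,0],
  [0.95,0,-60,0,0],
  [0.95,0,-60,0,0],
])

```text
t: 6.92
tool_pos: [0.3938, 0.0888, 0.1754]
tool_rot: [0.001, 3.14, -0.0]
contact_force: [0.3, -0.3, 0.9]
opening: 0.0809
grip_force: 0.0
```

Emit:
servo_tool([
  [0.95,-5,-55,0,0],
  [0.95,-8,-55,10,0],
  [0.95,-10,-55,20,0],
  [0.95,-10,-55,20,0],
  [0.95,-10,-45,10,0],
  [0.95,0,0,0,4.7],
  [0.95,0,0,0,0],
])

```text
t: 7.8
tool_pos: [0.4366, -0.1751, 0.1149]
tool_rot: [-0.131, -3.138, -0.001]
contact_force: [-0.8, 1.1, 1.7]
opening: 0.0812
grip_force: 0.0
```

```bash
python3 - <<'E'
from h import *
s=get_image("scene");t=get_image("top")
a=cv2.resize(s[150:310,180:440],(520,320),interpolation=cv2.INTER_CUBIC);b=cv2.resize(t[130:290,165:425],(520,320)[:2],interpolation=cv2.INTER_CUBIC)
cv2.imwrite("pics/j3.png",cv2.resize(np.vstack([a,b])[...,::-1],(480,590)))
E
```

```text
(no output)
```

View pics/j3.png

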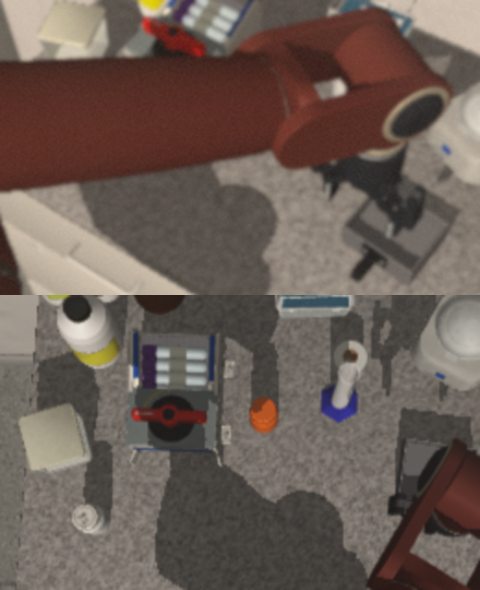

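The jar stands upright at (88,517) in the lower crop, the knob is untouched, and the gripper is above the tray handle. I descend onto the handle.

Emit:
servo_tool([
  [0.95,-1,-16,20,0],
  [0.95,0,0,40,0],
  [0.95,0,0,30,0],
  [0.95,0,0,9,0],
  [0.95,0,0,0,0],
])

```text
t: 8.52
tool_pos: [0.4366, -0.1904, 0.0165]
tool_rot: [-0.129, -3.139, -0.0]
contact_force: [-0.1, 0.9, -0.3]
opening: 0.0812
grip_force: 0.0
```

Emit:
servo_tool([
  [0.1,0,0,0,0],
  [0.1,0,0,0,0],
  [0.1,0,0,0,0],
  [0.1,0,0,0,0],
  [0.1,0,0,0,0],
  [0.1,0,0,0,0],
])

```text
t: 9.28
tool_pos: [0.4364, -0.1907, 0.0162]
tool_rot: [-0.131, -3.139, -0.0]
contact_force: [0.0, -0.8, -1.0]
opening: 0.0084
grip_force: 0.0
```

Emit:
servo_tool([
  [0,0,0,0,0],
  [0,0,0,0,0],
  [0,0,0,0,0],
])

```text
t: 9.65
tool_pos: [0.4364, -0.1907, 0.0162]
tool_rot: [-0.131, -3.139, -0.0]
contact_force: [0.2, -0.3, -0.6]
opening: -0.0
grip_force: 0.0
```

```bash
python3 - <<'E'
from h import *
s=get_image("scene");t=get_image("top")
a=cv2.resize(s[215:315,340:440],(400,400),interpolation=cv2.INTER_CUBIC);b=cv2.resize(t[190:290,350:450],(400,400),interpolation=cv2.INTER_CUBIC)
cv2.imwrite("pics/g1.png",np.hstack([a,b])[...,::-1]);P=get_obs()["tool_pos"]
print(proj("scene",P),proj("scene",P+[0,0,.02]),proj("top",P))
E
```

```text
[375.7 296.3] [376.4 292.5] [397.4 251.6]
```

View pics/g1.png

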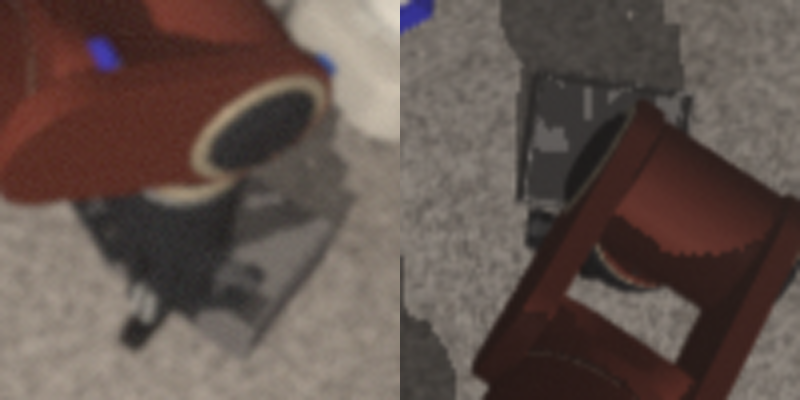

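The crop shows the fingertips ending near (148,308). The reported TCP projects to (143,325), so the tips seem to be above the handle, whose tip is at (132,338). I'll open, go lower in small steps and watch the force.

Emit:
servo_tool([
  [0.5,0,0,0,0],
  [0.5,0,0,0,0],
  [0.5,0,0,0,0],
  [0.5,0,0,5,0],
  [0.5,0,0,5,0],
  [0.5,0,0,4,0],
  [0,0,0,0,0],
  [0,0,0,0,0],
  [0,0,0,0,0],
  [0,0,0,0,0],
  [0,0,0,0,0],
], force=40)

```text
t: 11.12
tool_pos: [0.4364, -0.1907, 0.0021]
tool_rot: [-0.131, -3.139, -0.0]
contact_force: [0.6, -0.5, -2.4]
opening: 0.0147
grip_force: 40.3
```

Emit:
servo_tool([
  [0.4,0,0,0,0],
  [0.4,0,0,0,0],
  [0.4,0,0,4,0],
  [0.4,0,0,4,0],
  [0,0,0,0,0],
  [0,0,0,0,0],
  [0,0,0,0,0],
  [0,0,0,0,0],
], force=50)

```text
t: 12.12
tool_pos: [0.4362, -0.1906, -0.006]
tool_rot: [-0.131, -3.138, -0.0]
contact_force: [0.0, 0.8, -2.3]
opening: 0.0149
grip_force: 50.4
```

Emit:
servo_tool([
  [0,0,0,0,-2],
  [0,0,0,0,-2],
  [0,20,0,0,0],
  [0,30,20,0,0],
  [0,16,30,0,0],
  [0,0,40,0,0],
  [0,0,40,0,0],
  [0,0,40,0,0],
  [0,0,40,0,0],
  [0,0,40,0,0],
  [0,0,40,0,0],
  [0,0,0,0,0],
])

```text
t: 13.62
tool_pos: [0.3739, 0.1021, -0.0059]
tool_rot: [-0.013, -3.141, -0.001]
contact_force: [-0.1, 0.4, -2.8]
opening: 0.0154
grip_force: 50.4
```

```bash
python3 - <<'E'
from h import *
print("jar",plane("top",(212.7,250.4),.084))
t=get_image("top");s=get_image("scene");cv2.imwrite("pics/m1t.png",t[...,::-1]);cv2.imwrite("pics/m1s.png",s[...,::-1])
E
```

```text
jar [0.42095173 0.33270113 0.084     ]
```

Emit:
servo_tool([
  [0,0,40,0,0],
  [0,0,40,0,0],
  [0,0,27,0,0],
  [0,0,0,0,0],
  [0,0,0,0,0],
])

```text
t: 14.35
tool_pos: [0.3761, 0.206, -0.0059]
tool_rot: [-0.023, -3.141, 0.001]
contact_force: [0.6, -0.8, -1.8]
opening: 0.0146
grip_force: 50.4
```

```bash
python3 - <<'E'
from h import *
t=get_image("top");s=get_image("scene")
a=cv2.resize(s[155:275,200:320],(400,400),interpolation=cv2.INTER_CUBIC);b=cv2.resize(t[170:290,205:325],(400,400),interpolation=cv2.INTER_CUBIC)
cv2.imwrite("pics/m2.png",np.hstack([a,b])[...,::-1])
E
```

```text
(no output)
```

View pics/m2.png

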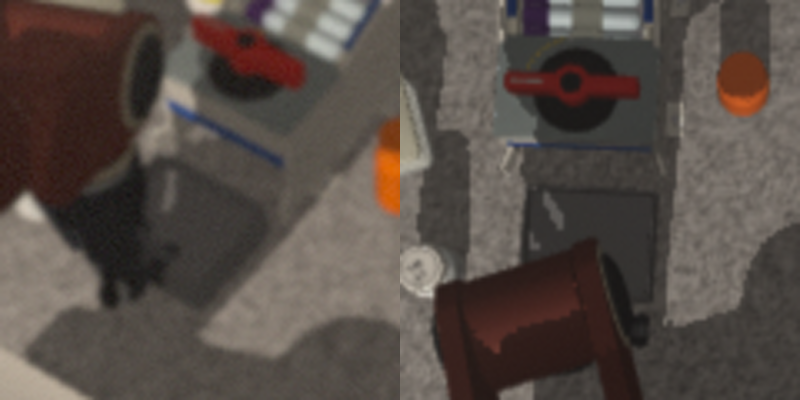

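The right crop shows the tray's rear rim at about (527,187)-(657,193) and its right side running to (655,298). The hood edge is at (508,145)-(652,150).

```bash
python3 - <<'E'
from h import *
f=lambda x,y,z:plane("top",(205+(x-400)*.3,170+y*.3),z).round(4)
for n,p in dict(rl=(527,187,.042),rr=(657,193,.042),fr=(655,298,.042),hl=(508,145,.1),hr=(652,150,.1),kl=(505,82,.139),kr=(639,88,.139),hub=(571,82,.139)).items():print(n,f(*p))
E
```

```text
rl [0.4957 0.2589 0.042 ]
rr [0.4936 0.1459 0.042 ]
fr [0.4033 0.144  0.042 ]
hl [0.5239 0.2671 0.1   ]
hr [0.523  0.1469 0.1   ]
kl [0.5701 0.2654 0.139 ]
kr [0.5681 0.1563 0.139 ]
hub [0.5715 0.2118 0.139 ]
```

Emit:
servo_tool([
  [0,0,5,0,0],
  [0,0,0,0,0],
  [0,-15,0,0,0],
  [0,-15,0,0,0],
  [0,-10,0,0,0],
  [0,-10,0,0,0],
  [0,0,0,0,0],
])

```text
t: 15.32
tool_pos: [0.4268, 0.2114, -0.0058]
tool_rot: [0.022, 3.141, -0.0]
contact_force: [-0.2, -0.0, -2.9]
opening: 0.0146
grip_force: 50.4
```

Emit:
servo_tool([
  [0,-7,0,0,0],
  [0,-7,0,0,0],
  [0,-6,0,0,0],
  [0,0,0,0,0],
])

```text
t: 15.82
tool_pos: [0.4464, 0.2112, -0.0057]
tool_rot: [0.022, 3.141, 0.0]
contact_force: [-1.4, -0.0, -2.1]
opening: 0.0147
grip_force: 50.4
```

Emit:
servo_tool([
  [0,-4,0,0,0],
  [0,-3,0,0,0],
  [0,0,0,0,0],
])

```text
t: 16.2
tool_pos: [0.4532, 0.211, -0.0058]
tool_rot: [0.022, 3.141, -0.0]
contact_force: [0.6, 0.3, -3.0]
opening: 0.0149
grip_force: 50.4
```

Emit:
servo_tool([
  [0,-3,0,0,0],
  [0,0,0,0,0],
])

```text
t: 16.45
tool_pos: [0.4562, 0.211, -0.0057]
tool_rot: [0.022, 3.141, 0.0]
contact_force: [-0.0, 0.4, -3.0]
opening: 0.0147
grip_force: 50.4
```

Emit:
servo_tool([
  [0,-3,0,0,0],
  [0,0,0,0,0],
])

```text
t: 16.7
tool_pos: [0.4569, 0.2106, -0.0062]
tool_rot: [-0.021, -3.136, 0.002]
contact_force: [-8.0, -1.4, 2.8]
opening: 0.015
grip_force: 51.2
```

Emit:
servo_tool([
  [0,1,0,0,0],
  [0.3,0,0,0,0],
  [0.6,0,0,0,0],
  [0.9,0,0,0,0],
  [0.9,0,0,0,0],
  [0.9,0,0,-20,0],
  [0.9,0,0,-40,0],
  [0,0,0,-50,0],
  [0,0,0,-30,0],
  [0,0,20,0,0],
  [0,0,20,0,0],
  [0,0,0,0,0],
])

```text
t: 18.2
tool_pos: [0.458, 0.2519, 0.1335]
tool_rot: [-0.018, -3.14, 0.001]
contact_force: [-0.9, -1.1, -0.3]
opening: 0.0001
grip_force: 0.0
```

```bash
python3 - <<'E'
from h import *
print(get_obs()["q"].round(3))
t=get_image("top");s=get_image("scene")
a=cv2.resize(s[155:275,200:320],(400,400),interpolation=cv2.INTER_CUBIC);b=cv2.resize(t[170:290,205:325],(400,400),interpolation=cv2.INTER_CUBIC)
cv2.imwrite("pics/m3.png",np.hstack([a,b])[...,::-1])
E
```

```text
[ 0.36  -0.139  1.918 -0.     1.363 -1.199]
```

Emit:
servo_tool([
  [0,-30,1,0,0],
  [0,-30,1,0,0],
  [0,-24,0,0,0],
  [0,0,0,0,0],
  [0,0,0,20,0],
  [0,0,0,15,0],
  [0,0,0,6,0],
  [0,0,0,0,0],
])

```text
t: 19.3
tool_pos: [0.5416, 0.2517, 0.0921]
tool_rot: [-0.021, -3.14, 0.001]
contact_force: [0.0, 0.4, -0.4]
opening: 0.0003
grip_force: 0.0
```

Emit:
servo_tool([
  [0,0,0,4,0],
  [0,0,0,0,0],
])

```text
t: 19.55
tool_pos: [0.5426, 0.2519, 0.0894]
tool_rot: [0.021, 3.141, 0.0]
contact_force: [-0.4, -0.1, -0.3]
opening: 0.0003
grip_force: 0.0
```

Emit:
servo_tool([
  [0,0,0,3,0],
  [0,0,0,0,0],
])

```text
t: 19.8
tool_pos: [0.5425, 0.2518, 0.0861]
tool_rot: [-0.022, -3.141, 0.0]
contact_force: [0.3, 0.1, 0.1]
opening: -0.0002
grip_force: 0.0
```

Emit:
servo_tool([
  [0,-3,0,2,0],
  [0,-5,0,0,0],
  [0,0,0,0,0],
])

```text
t: 20.18
tool_pos: [0.551, 0.2517, 0.0843]
tool_rot: [0.022, 3.141, 0.0]
contact_force: [-0.3, -0.4, -0.5]
opening: 0.0003
grip_force: 0.0
```

Emit:
servo_tool([
  [0,-7.7,2.7,0,10],
  [0,-7.7,2.7,0,10],
  [0,0,0,0,0],
])

```text
t: 20.55
tool_pos: [0.5662, 0.256, 0.0841]
tool_rot: [-0.563, -3.089, -0.001]
contact_force: [-2.1, 1.8, 1.2]
opening: -0.0003
grip_force: 1.2
```

Emit:
servo_tool([
  [0,-7.7,2.7,0,10],
  [0,-7.7,2.7,0,10],
  [0,-7.7,2.7,0,10],
  [0,-7.7,2.7,0,10],
  [0,-7.7,2.7,0,10],
  [0,0,0,0,0],
])

```text
t: 21.3
tool_pos: [0.6033, 0.2426, 0.0842]
tool_rot: [-1.815, -2.562, -0.005]
contact_force: [-0.2, 6.2, -1.7]
opening: 0.0002
grip_force: 3.0
```

Emit:
servo_tool([
  [0,-7.7,2.7,0,10],
  [0,0,0,0,0],
])

```text
t: 21.55
tool_pos: [0.6082, 0.2367, 0.0842]
tool_rot: [-2.031, -2.394, -0.006]
contact_force: [0.5, 7.5, -1.2]
opening: 0.0001
grip_force: 3.4
```

Emit:
servo_tool([
  [0,-3,1,0,3],
  [0,0,0,0,0],
])

```text
t: 21.8
tool_pos: [0.6087, 0.2369, 0.0843]
tool_rot: [-2.088, -2.338, -0.011]
contact_force: [-0.9, 16.2, -1.3]
opening: 0.0004
grip_force: 7.7
```

```bash
python3 - <<'E'
from h import *
t=get_image("top");o=get_obs();print(o["tool_pos"],o["contact_force"])
b=t[170:230,230:290].astype(int);m=(b[...,0]>80)&(b[...,1]<60)&(b[...,2]<60);print(m.sum())
ys,xs=np.where(m);q=cv2.minAreaRect(np.c_[xs+230,ys+170].astype(np.float32));print(q)
E
```

```text
[0.60872942 0.2369343  0.08428539] [-0.95536978 16.01265387 -2.54686077]
74
((259.2977600097656, 194.9124298095703), (24.492036819458008, 7.054157733917236), 73.61045837402344)
```

Emit:
servo_tool([
  [0,0,0,0,0],
  [0,0,0,0,0],
  [0,0,0,0,0],
  [0,0,0,0,0],
  [0,0,0,0,0],
  [0,2.9,-1.2,0,-3],
  [0,7.2,-4,0,-10],
  [0,7.2,-4,0,-10],
  [0,7.2,-4,0,-10],
  [0,7.2,-4,0,-10],
  [0,7.2,-4,0,-10],
  [0,7.2,-4,0,-10],
])

```text
t: 23.35
tool_pos: [0.565, 0.2557, 0.084]
tool_rot: [-0.551, -3.092, 0.002]
contact_force: [-1.4, -1.1, -0.0]
opening: 0.0002
grip_force: 0.7
```

Emit:
servo_tool([
  [0,7.2,-4,0,-10],
  [0,7.2,-4,0,-10],
  [0,8,0,0,0],
  [0,2,0,0,0],
  [0,0,0,0,0],
  [0,0,0,0,0],
  [0,0,0,0,0],
  [0,0,0,0,0],
])

```text
t: 24.35
tool_pos: [0.5402, 0.2523, 0.0842]
tool_rot: [-0.022, -3.141, 0.0]
contact_force: [0.1, 0.6, 0.3]
opening: 0.0002
grip_force: 0.0
```

```bash
python3 - <<'E'
from h import *
t=get_image("top");s=get_image("scene");o=get_obs();print(o["tool_pos"],o["contact_force"])
a=cv2.resize(s[145:265,210:330],(400,400),interpolation=cv2.INTER_CUBIC);b=cv2.resize(t[140:260,205:325],(400,400),interpolation=cv2.INTER_CUBIC)
cv2.imwrite("pics/k1.png",np.hstack([a,b])[...,::-1])
E
```

```text
[0.54012087 0.25226924 0.08419192] [0.47171395 0.22963662 0.10730102]
```

View pics/k1.png

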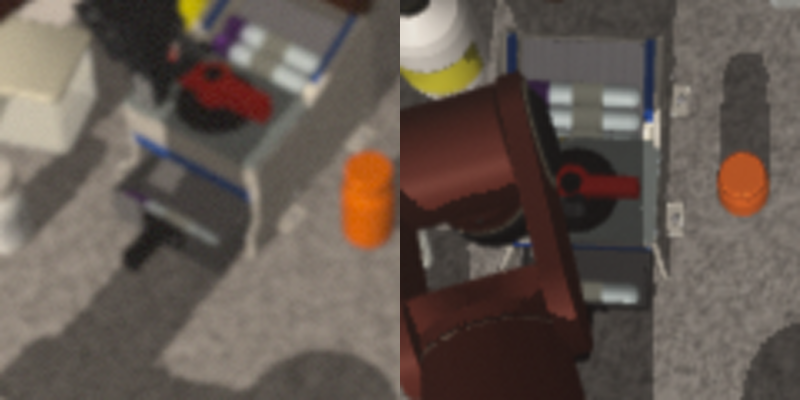

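The left crop shows one tube lying in the tray at about (175,215), and the tray is home under the hood. The knob is back along the dispenser's y, and the queue has moved up. I repeat the same turn for the second tube.

Emit:
servo_tool([
  [0,-10,0,0,0],
  [0,0,0,0,0],
  [0,-7.7,2.7,0,10],
  [0,-7.7,2.7,0,10],
  [0,-7.7,2.7,0,10],
  [0,-7.7,2.7,0,10],
  [0,-7.7,2.7,0,10],
  [0,-7.7,2.7,0,10],
  [0,-7.7,2.7,0,10],
  [0,-7.7,2.7,0,10],
  [0,-3,1,0,3],
  [0,0,0,0,0],
])

```text
t: 25.95
tool_pos: [0.6091, 0.237, 0.0843]
tool_rot: [-2.094, -2.335, -0.011]
contact_force: [-0.0, 14.2, -1.2]
opening: 0.0001
grip_force: 6.8
```

Emit:
servo_tool([
  [0,0,0,0,0],
  [0,0,0,0,0],
  [0,0,0,0,0],
  [0,0,0,0,0],
  [0,0,0,0,0],
  [0,2.9,-1.2,0,-3],
  [0,7.2,-4,0,-10],
  [0,7.2,-4,0,-10],
  [0,7.2,-4,0,-10],
  [0,7.2,-4,0,-10],
  [0,7.2,-4,0,-10],
  [0,7.2,-4,0,-10],
])

```text
t: 27.45
tool_pos: [0.5646, 0.2563, 0.0839]
tool_rot: [-0.557, -3.09, 0.001]
contact_force: [-0.8, -0.3, -0.0]
opening: -0.0
grip_force: 0.7
```

Emit:
servo_tool([
  [0,7.2,-4,0,-10],
  [0,7.2,-4,0,-10],
  [0,8,0,0,0],
  [0,3,0,0,0],
  [0,0,0,-30,0],
  [0,0,0,-50,0],
  [0,20,40,-40,0],
  [0,40,45,0,0],
  [0,40,45,0,0],
  [0,20,45,0,0],
  [0,0,0,0,0],
  [0,0,0,0,0],
])

```text
t: 28.95
tool_pos: [0.4211, 0.4291, 0.2041]
tool_rot: [0.023, 3.141, -0.001]
contact_force: [0.5, 0.1, 0.3]
opening: 0.0002
grip_force: 0.0
```

```bash
python3 - <<'E'
from h import *
t=get_image("top");o=get_obs();print(o["t"],o["tool_pos"],o["contact_force"]);cv2.imwrite("pics/f.png",t[...,::-1])
# bright tube barrels (right half) along column strip, knob red extent, jar
c=t[:,268:282].astype(int).mean(2).mean(1);print("rows",[(r,int(c[r])) for r in range(145,245)])
b=t[150:250,225:300].astype(int);m=(b[...,0]>70)&(b[...,1]<50)&(b[...,2]<50);ys,xs=np.where(m);print(cv2.minAreaRect(np.c_[xs+225,ys+150].astype(np.float32)))
E
```

```text
29.0 [0.42145912 0.42863322 0.20410312] [-0.29736185 -0.32619794  0.53911335]
rows [(145, 66), (146, 63), (147, 62), (148, 64), (149, 66), (150, 65), (151, 70), (152, 79), (153, 81), (154, 82), (155, 82), (156, 82), (157, 83), (158, 83), (159, 83), (160, 83), (161, 83), (162, 82), (163, 82), (164, 82), (165, 81), (166, 81), (167, 81), (168, 83), (169, 83), (170, 83), (171, 82), (172, 79), (173, 87), (174, 103), (175, 120), (176, 138), (177, 150), (178, 133), (179, 101), (180, 95), (181, 87), (182, 66), (183, 62), (184, 61), (185, 60), (186, 61), (187, 61), (188, 60), (189, 59), (190, 58), (191, 56), (192, 54), (193, 52), (194, 52), (195, 52), (196, 52), (197, 51), (198, 48), (199, 50), (200, 55), (201, 56), (202, 58), (203, 59), (204, 60), (205, 61), (206, 61), (207, 61), (208, 61), (209, 61), (210, 61), (211, 61), (212, 60), (213, 59), (214, 50), (215, 50), (216, 53), (217, 55), (218, 62), (219, 75), (220, 92), (221, 109), (222, 121), (223, 116), (224, 90), (225, 68), (226, 77), (227, 93), (228, 109), (229, 117), (230, 102), (231, 60), (232, 48), (233, 57), (234, 63), (235, 63), (236, 62), (237, 62), (238, 64), (239, 66), (240, 66), (241, 66), (242, 66), (243, 67), (244, 67)]
((256.0, 195.0), (10.0, 38.0), 90.0)
```

```bash
python3 -c "
from station import *
print(finish_job())"
```

```text
the job is handed in; nothing more can be done
None
```

The job was handed in at about 29 s, before any verdict came back: my last camera check showed two tubes in the tray and the knob back home, and the jar was set down upright to the left and the tray pushed against its stop earlier in the run.

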